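# Lock the carton stop on the packing bench

### The job

Lock the carton stop that has the orange lever: turn its upright lever clockwise (seen from above) until the bolt is fully home and snug, and only then fold the lever right down until it lies flat over the stop's yellow line. Leave the stop with the black lever as it is.

Things in the scene. Friction and masses are not known exactly. Their poses are not given: they have to be found in the camera images.
- orange_stop: The orange-levered stop, fixed to the bench. Origin: on the bench under the bolt's axis; x runs along its yellow line, z up. 210 x 60 x 12 mm aluminium track, yellow line on its +x half, 40 mm high grey block under the bolt, blue fence 48 mm behind the bolt (-x), 130 mm wide, top 68 mm above the bench.
- orange_bolt (a joint): Turn of the orange stop's upright bolt, rad: grows clockwise seen from above, from 0 (loose) to a hard stop at 1.3 (snug); starts at 0.05 to 0.6. Bolt and lever sink 1.5 mm per rad. Takes about 0.06 N m and stays where left. When snug, the lever's broad faces stand square to the yellow line and it folds out over that line.
- orange_lever (a joint): Fold of the orange lever about its pin, rad: 0 upright (start), 1.571 folded flat, a hard stop. It folds one way only, to where the +x axis of orange_lever_mid points when upright. Pin 64 mm above the bench when snug, up to 2 mm higher when loose. Stays where left; folding takes about 0.13 N m (2 to 3 N at 50 mm from the pin).
- orange_lever_mid (a point): Centre of the orange lever, 45 mm from its pin; on the bolt's axis while upright, a good place to grip. The lever is a flat bar 24 mm wide (along this point's y, the pin's direction), 12 mm thick (x), reaching 70 mm from the pin along z. Upright, z points up and x horizontally, the way it will fold; the axes turn with bolt and lever.
- black_lever_edge (a point): Point on the side edge of the black lever, 60 mm from its pin and 12 mm from the bolt's axis, on the second, otherwise identical carton stop; to be left alone.

How it is judged:
By the outcome, as a careful person would: the job done as asked, in the order asked, and still so for the second after the job is handed in, with the robot touching nothing.
It also fails if it takes over 45 s, if anything falls off the work surface, if the arm or the gripper's body presses on something with over 40 N, if the wrist force passes 120 N, or if a joint passes its speed limit or range.

### The arm

A 6-joint arm with a two-finger parallel gripper is mounted at the origin on the work surface. World frame = base frame: x ahead of the robot, y to its left, z up, the work surface at z = 0. Lengths are in mm, angles in rad, forces in N, time in s.
With the tool pointing down it reaches from about 350 to 875 mm from the base axis. Payload 4.2 kg.
Tool frame: the origin (TCP) lies midway between the tips of the shut fingers; the grasp point (between the pads) lies 19 mm behind it; z points along the fingers, y is the direction in which the jaws open and shut (so a half turn about z gives the same grasp; the last joint's range is limited). The gripper opens to 85 mm and grips with 20 to 120 N. Pads are 22 mm wide; open, the fingers measure 114 mm over their backs; the gripper's body (76 mm by 85 mm) begins 54 mm behind the grasp point. The pads swing forward as they close: fully open they stand 13 mm farther back than shut.
Start: joints at [1.485, 0.385, 0.008, 0, -1.194, -0.259], TCP at [211.222, 588.204, 199.212] pointing down, gripper open.
Joint ranges: [-3.14, 3.14], [-1.21, 2.06], [-1.07, 1.41], [-3.16, 2.05], [-2.99, -0.16], [-3.1, 3.1]. Speed limits (rad/s): [2.79, 2.79, 3.14, 3.14, 3.14, 3.14].

### API

Orientations are given as a unit quaternion [x, y, z, w].
In Python, from bench import arm gives the robot as it stands. The module is installed in compiled form; this text tells all that it offers.
- The arm moves only by the tool drive_tool, never from a script. Its argument "moves" is a list that holds one entry, the list of rows, each a list of 7 numbers: the opening, from 0 (shut) to 1 (fully open), then the shift along the tool's x, y, z in m, then the turn, a rotation vector about the tool's x, y, z in rad. In form: [[[hand, dx, dy, dz, wx, wy, wz], ...]]. A call has 1 to 20 rows; each row shifts and turns the pose as measured when the row begins, along the tool's axes as they then stand; what a row does not reach is not made up. A row lasts 1/10 s, in which the tool goes at most 50 mm and 8.59 degrees, less where a joint would pass 70% of its speed; a pose out of reach is approached as far as the arm can. A call with a gripper value outside its range is refused whole. The fingers move at their own pace and stop on an object; the grip force is fixed at half the most. Time passes only in rows, so rows that do not move let the fingers close. It gives the time, the measured TCP pose, the force and the opening at its end, in the units of the state.
- arm.read_state(): the state, without advancing time (a new reading comes with each control period).
- arm.get_image(name): name is "scene" or "top" or "wrist"; returns (picture, depth): 480x640x3 uint8, red, green, blue; 480x640 float32, mm along the optical axis (not along the pixel's ray), 0 where there is no reading.
- arm.camera_params(name): a dict with "fov_y" (degrees; the focal length in pixels is half the picture's height over the tangent of half this angle, whatever the lens; pixels are square), "cx", "cy" (the principal point, pixels), "world_from_camera" (4x4, takes a point from camera to world coordinates); the wrist camera has in their place "T_tool_cam" (4x4, takes a point from camera to tool coordinates, whose origin is the TCP and whose axes are the flange's). Camera axes: x right, y down, z forward; pixel columns grow to the right and rows downward; lengths in mm; the calibration is good to about 2 mm. The wrist camera is an equidistant fisheye: a pixel r from the principal point sees the ray r / f radians off the axis. A picture is of the moment at which its call begins: read the wrist's pose just before it. camera_params takes no time and is no camera call.
- arm.job_done(): hands the job in, once; it reports no verdict.
The state is a dict: "clock": time; "joints": joint angles; "joint_vel": joint speeds; "joint_efforts": joint torques, N m; "position": TCP position; "ee_rot": TCP orientation; "contact_force": force on the tool from outside, world axes, zero at the start; "wrist_torque": the same for the moment, N m; "gripper_width": finger opening in mm.
Only numpy, scipy, OpenCV 4.12 (cv2) and the standard library are available. Lean on these libraries where they do the work, as an engineer would, in place of code of your own. Each camera call takes 0.05 s, during which the arm holds its last target.

## Working session

There is one attempt and no reset: what is moved stays moved. The work goes in short steps, Python scripts to look and compute and a tool call to move; the robot and the scene stay as the last step left them, time stands still between calls to the robot, and variables do not carry over. Pictures are saved under pics/ and viewed, and the job is handed in when it is done.

Besides the shell and the picture viewer there is one more tool, called after "Call:" as name([rows], argument=value, ...), one row to a line, values as JSON. drive_tool: Moves the arm, as the interface text tells. Its arguments: {"type":"object","properties":{"moves":{"type":"array","items":{"type":"array","items":{"type":"array","items":{"type":"number"}}}}},"required":["moves"]}

```bash
mkdir -p pics; cat > h.py <<'E'
import numpy as np, cv2
from bench import arm
def save(n,tag):
    p,d=arm.get_image(n); cv2.imwrite(f'pics/{tag}.png',p[:,:,::-1]); np.savez(f'pics/{tag}.npz',p=p,d=d); return p,d
E
python3 - <<'E'
from h import *
s=arm.read_state(); print(s)
save('scene','s0'); save('top','t0')
for n in('scene','top','wrist'): print(n,arm.camera_params(n))
E
```

```text
{'clock': 0.0, 'joints': array([ 1.48459689e+00,  3.85546505e-01,  6.63514918e-03, -5.09387359e-04,
       -1.19399440e+00, -2.58576651e-01]), 'joint_vel': array([-0.0007631 ,  0.0026134 , -0.00103791, -0.0003641 ,  0.00167211,
        0.00181183]), 'joint_efforts': array([ 7.00911660e-04, -3.92284012e+01,  1.88402045e+01,  4.18611377e+00,
       -4.59689458e-03, -1.13469063e-06]), 'position': array([211.01612636, 587.60925845, 198.1298305 ]), 'ee_rot': array([ 9.85161244e-01, -1.71627952e-01, -1.45056207e-04,  1.07117923e-03]), 'contact_force': array([ 0.18954646,  0.44546998, -0.66896103]), 'wrist_torque': array([-0.00169924,  0.04761613,  0.0139032 ]), 'gripper_width': 85.29037378428112}
scene {'fov_y': 48.93572839017617, 'cx': 310.916747654886, 'cy': 225.65861468857742, 'world_from_camera': array([[-8.41404693e-01,  4.12223347e-01, -3.49442492e-01,
         8.20990317e+02],
       [ 5.40260931e-01,  6.56612846e-01, -5.26286706e-01,
         4.05148182e+02],
       [ 1.25007622e-02, -6.31610230e-01, -7.75185299e-01,
         7.11725634e+02],
       [ 0.00000000e+00,  0.00000000e+0
[... 237 characters left out ...]
,
       [-9.90124611e-01,  1.37098400e-01, -2.92794027e-02,
         8.56073860e+00],
       [ 2.98253637e-04, -2.06794543e-01, -9.78384346e-01,
         9.07752777e+02],
       [ 0.00000000e+00,  0.00000000e+00,  0.00000000e+00,
         1.00000000e+00]])}
wrist {'fov_y': 65.70646984690485, 'cx': 314.5783263521253, 'cy': 245.09757993107252, 'T_tool_cam': array([[ 4.00251483e-04, -9.66090249e-01, -2.58204320e-01,
         6.51169136e+01],
       [ 9.99997858e-01,  9.10977336e-04, -1.85835657e-03,
         1.20683415e+00],
       [ 2.03055845e-03, -2.58203023e-01,  9.66088544e-01,
        -1.73853000e+02],
       [ 0.00000000e+00,  0.00000000e+00,  0.00000000e+00,
         1.00000000e+00]])}
```

View pics/s0.png

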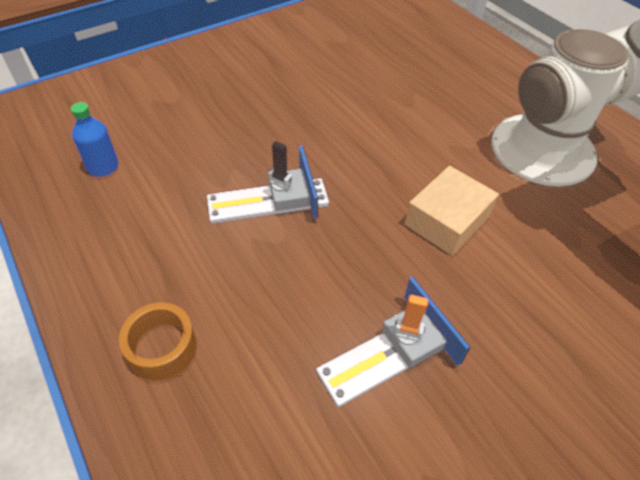

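View pics/t0.png

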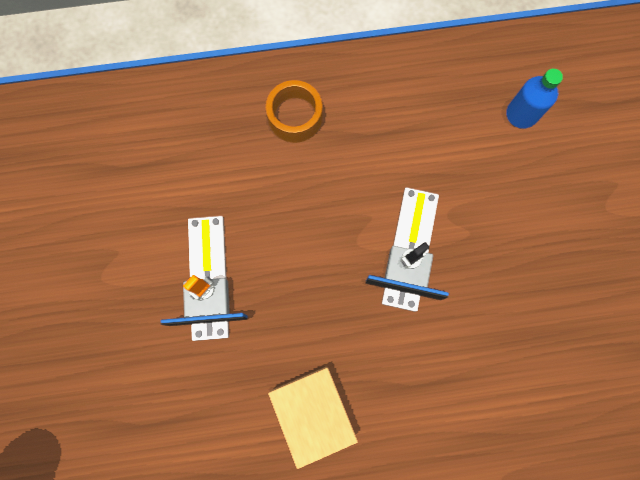

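The scene view shows the orange lever at about (414,313) and the black one at (280,160). In the top view they are at (197,287) and (415,254), with the orange stop's yellow line from (206,222) to (207,270). The orange ring at (294,107) is a distractor.

```bash
cat >> h.py <<'E'
def params(n):
    c=arm.camera_params(n); f=240/np.tan(np.radians(c['fov_y']/2)); return c,f
def cloud(n,d,m):
    c,f=params(n); v,u=np.nonzero(m&(d>0)); z=d[v,u]
    P=np.stack([(u-c['cx'])/f*z,(v-c['cy'])/f*z,z],1); T=c['world_from_camera']; return P@T[:3,:3].T+T[:3,3]
def plane(n,m,h):
    c,f=params(n); v,u=np.nonzero(m)
    r=np.stack([(u-c['cx'])/f,(v-c['cy'])/f,np.ones(len(u))],1); T=c['world_from_camera']; r=r@T[:3,:3].T; o=T[:3,3]
    return o+r*((h-o[2])/r[:,2])[:,None]
def mask(p,lo,hi,box):
    hsv=cv2.cvtColor(p,cv2.COLOR_RGB2HSV); m=cv2.inRange(hsv,lo,hi)>0
    b=np.zeros_like(m); b[box[1]:box[3],box[0]:box[2]]=1; return m&b
def fit(P):
    r=cv2.minAreaRect(P[:,:2].astype(np.float32)); return r
E
python3 - <<'E'
from h import *
for n,tag,yb,ob in(('top','t0',(185,210,230,282),(175,265,225,305)),('scene','s0',(315,330,400,395),(395,285,440,340))):
    z=np.load(f'pics/{tag}.npz'); p,d=z['p'],z['d']
    m=mask(p,(24,150,150),(34,255,255),yb); P=plane(n,m,12); print(n,'yellow',m.sum(),P.mean(0),np.median(cloud(n,d,m)[:,2]))
    l=cv2.fitLine(P[:,:2].astype(np.float32),cv2.DIST_HUBER,0,.01,.01).ravel(); print(l,np.degrees(np.arctan2(l[1],l[0])),fit(P))
    m=mask(p,(5,170,120),(20,255,255),ob); C=cloud(n,d,m); print('orange',m.sum(),C.min(0),C.max(0),np.median(C,0))
    T=C[C[:,2]>np.percentile(C[:,2],97)-4]; print('top',len(T),T.mean(0),fit(T))
    o=cv2.resize(p[ob[1]-30:ob[3]+30,ob[0]-40:ob[2]+40],None,fx=5,fy=5,interpolation=2); cv2.imwrite(f'pics/z{tag}.png',o[:,:,::-1])
E
```

```text
top yellow 386 [586.07604736 181.27397276  12.        ] 13.110023396195743
[ 9.9751258e-01 -7.0488974e-02  5.8800336e+02  1.8060359e+02] -4.0420723 ((578.1758422851562, 183.14576721191406), (29.784954071044922, 109.1877670288086), 73.7040786743164)
orange 241 [4.95501266e+02 1.71460315e+02 3.98959266e-01] [538.9360065  218.17487821 136.42802141] [506.1105176  180.59501642 101.59200001]
top 42 [509.60929188 183.76342763 133.74023027] ((509.0258483886719, 184.99575805664062), (11.510528564453125, 22.486495971679688), 37.293312072753906)
scene yellow 2 [630.45613522 180.93370279  12.        ] 15.077096011980018
[ 3.2584348e-01 -9.4542372e-01  6.3045618e+02  1.8093372e+02] -70.983315 ((630.4561767578125, 180.9337158203125), (6.884246826171875, 0.0), 109.00733947753906)
orange 465 [503.7465021  178.69380461  65.15048897] [523.01252188 200.81420833 136.60548004] [515.00591186 190.81722236 107.52887761]
top 80 [512.57062661 188.92193143 133.58700838] ((511.8954772949219, 188.08392333984375), (10.712911605834961, 22.270397186279297), 39.96348190307617)
```

```bash
python3 - <<'E'
from h import *
for n,tag,yb in(('top','t0',(198,215,216,278)),('scene','s0',(320,335,392,392))):
    z=np.load(f'pics/{tag}.npz'); p,d=z['p'],z['d']
    m=mask(p,(22,100,120),(36,255,255),yb); P=plane(n,m,12); 
    l=cv2.fitLine(P[:,:2].astype(np.float32),cv2.DIST_HUBER,0,.01,.01).ravel(); print(n,m.sum(),P.mean(0),np.degrees(np.arctan(l[1]/l[0])),fit(P), 'y at x=511',l[3]+(511-l[2])*l[1]/l[0])
    # blue fence
    fb=(150,300,260,335) if n=='top' else (400,275,475,370)
    m=mask(p,(100,120,40),(125,255,255),fb); C=cloud(n,d,m); C=C[C[:,2]>60]; print('fence',len(C),fit(C),np.percentile(C[:,2],95))
E
```

```text
top 393 [588.16734332 180.1956254   12.        ] -3.4989367 ((588.6605834960938, 180.20947265625), (13.146288871765137, 88.80801391601562), 86.18087005615234) y at x=511 184.9759
fence 291 ((460.8261413574219, 187.27267456054688), (127.54715728759766, 5.840644836425781), 86.84477996826172) 69.54103628241205
scene 497 [590.70321692 182.79167219  12.        ] -3.4383504 ((589.7499389648438, 182.6790008544922), (11.914854049682617, 88.91581726074219), 86.7323989868164) y at x=511 187.60464
fence 351 ((463.8318786621094, 191.5438232421875), (127.03988647460938, 6.899594783782959), 86.66307830810547) 68.8365519794433
```

View pics/zt0.png

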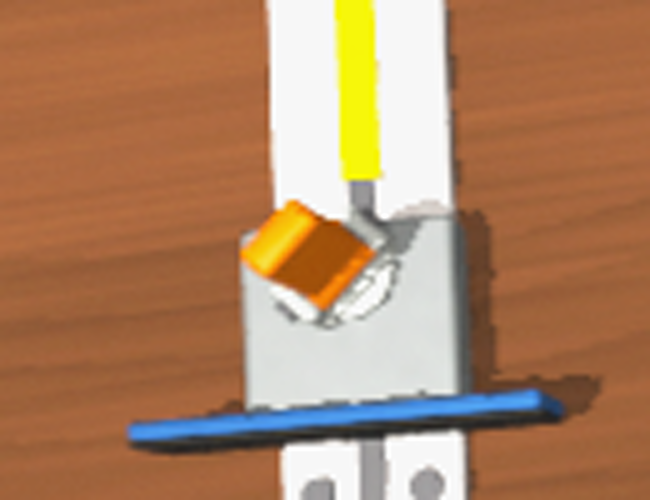

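Call:
drive_tool([
  [[1,0.038,0.025,0,0,0,0],[1,0.038,0.025,0,0,0,0],[1,0.038,0.025,0,0,0,0],[1,0.038,0.025,0,0,0,0],[1,0.038,0.025,0,0,0,0],[1,0.038,0.025,0,0,0,0],[1,0.038,0.025,0,0,0,0],[1,0.038,0.025,0,0,0,0],[1,0.038,0.025,0,0,0,0],[1,0.038,0.025,0,0,0,0],[1,0.02,0.012,0,0,0,0],[1,0,0,0,0,0,0.14],[1,0,0,0,0,0,0.14],[1,0,0,0,0,0,0.14],[1,0,0,0,0,0,0.14],[1,0,0,0,0,0,0]],
])

```text
clock: 1.7
position: [506.0, 187.2, 190.8]
ee_rot: [0.894, -0.447, -0.002, 0.008]
contact_force: [-0.2, 0.8, -0.0]
gripper_width: 85.7
```

```bash
cat >> h.py <<'E'
from scipy.spatial.transform import Rotation as R
def st(): 
    s=arm.read_state(); q=R.from_quat(s['ee_rot']); M=q.as_matrix()
    print('t',round(s['clock'],2),'pos',s['position'].round(1),'yaw_y',np.degrees(np.arctan2(M[1,1],M[0,1])).round(1),'z',M[:,2].round(3),'F',s['contact_force'].round(1),'T',s['wrist_torque'].round(2),'w',round(s['gripper_width'],1)); return s,M
def delta(tgt,yaw_y=None):
    """shift in tool axes (mm) to tgt, and rotvec to make tool z down with y at yaw_y deg (after shift)"""
    s,M=st(); print('shift',(M.T@(np.array(tgt)-s['position'])).round(1))
    if yaw_y is not None:
        best=None
        for k in(0,180):
            a=np.radians(yaw_y+k); y=np.array([np.cos(a),np.sin(a),0]); z=np.array([0,0,-1.]); x=np.cross(y,z)
            w=R.from_matrix(M.T@np.stack([x,y,z],1)).as_rotvec()
            if best is None or np.linalg.norm(w)<np.linalg.norm(best): best=w
        print('turn',best.round(3))
def wray(uv,M,pos):
    c,f=params('wrist'); d=np.asarray(uv,float)-[c['cx'],c['cy']]; r=np.hypot(d[:,0],d[:,1]); th=r/f
    v=np.stack([d[:,0]/np.maximum(r,1e-9)*np.sin(th),d[:,1]/np.maximum(r,1e-9)*np.sin(th),np.cos(th)],1)
    T=c['T_tool_cam']; return pos+M@T[:3,3], v@T[:3,:3].T@M.T
def wplane(uv,h,M,pos):
    o,v=wray(uv,M,pos); return o+v*((h-o[2])/v[:,2])[:,None]
E
python3 - <<'E'
from h import *
delta((511,187,92),38)
save('wrist','w1')
E
```

```text
t 1.7 pos [506.  187.2 190.8] yaw_y -143.1 z [-0.011 -0.012 -1.   ] F [-0.2  0.8 -0. ] T [-0.01  0.02  0.01] w 85.7
shift [ 2.9 -5.5 98.7]
turn [ 0.016 -0.003 -0.02 ]
```

View pics/w1.png

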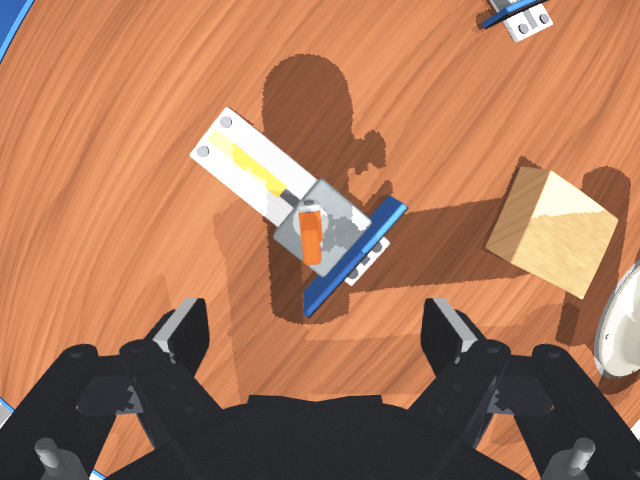

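```bash
python3 - <<'E'
from h import *
s,M=st(); z=np.load('pics/w1.npz'); p,d=z['p'],z['d']
m=mask(p,(3,150,120),(20,255,255),(285,200,335,275)); v,u=np.nonzero(m); uv=np.stack([u,v],1)
print(uv.min(0),uv.max(0))
c,f=params('wrist'); dd=uv-[c['cx'],c['cy']]; o,r=wray(uv,M,s['position'])
T=c['T_tool_cam']; zc=d[v,u]; cosr=np.cos(np.hypot(dd[:,0],dd[:,1])/f); P=o+r*(zc/cosr)[:,None]
print(np.percentile(P,[1,50,99],axis=0).round(1))
tp=P[(P[:,2]>128)]; print(len(tp),tp.mean(0),fit(tp))
o=cv2.resize(p[180:290,260:360],None,fx=5,fy=5,interpolation=2); cv2.imwrite('pics/zw1.png',o[:,:,::-1])
E
```

```text
t 1.75 pos [506.  187.3 190.8] yaw_y -143.0 z [-0.011 -0.012 -1.   ] F [-0.3  0.4  0.1] T [ 0.   -0.07  0.01] w 85.5
[299 211] [322 264]
[[496.2 173.2  67.1]
 [511.  181.9 133.1]
 [520.6 196.1 135.6]]
619 [508.93882799 184.77666174 135.2798716 ] ((524.581787109375, 166.32940673828125), (11.716676712036133, 74.56790924072266), 40.148189544677734)
```

View pics/zw1.png

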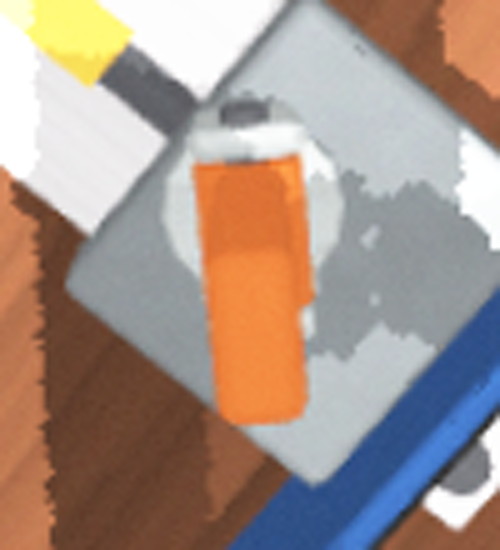

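```bash
python3 - <<'E'
from h import *
s,M=st()
uv=np.array([[209,247],[298,243],[308,415],[220,425]])/5+[260,180]
P=wplane(uv,135,M,s['position']); print(P.round(1),P.mean(0).round(1)); print(fit(P))
uv=np.array([[311.8,246.2]])
delta((510,186,95),38.5)
E
```

```text
t 1.75 pos [506.  187.3 190.8] yaw_y -143.0 z [-0.011 -0.012 -1.   ] F [-0.3  0.4  0.1] T [ 0.   -0.07  0.01] w 85.5
[[520.  179.5 135. ]
 [511.3 172.4 135. ]
 [496.4 189.7 135. ]
 [504.7 197.7 135. ]] [508.1 184.8 135. ]
((507.9532470703125, 184.9139862060547), (11.480711936950684, 23.69135284423828), 39.98711395263672)
t 1.75 pos [506.  187.3 190.8] yaw_y -143.0 z [-0.011 -0.012 -1.   ] F [-0.3  0.4  0.1] T [ 0.   -0.07  0.01] w 85.5
shift [ 3.2 -4.  95.7]
turn [ 0.016 -0.003 -0.026]
```

Call:
drive_tool([
  [[1,0.003,-0.003,0.01,0.016,-0.003,-0.02],[1,0,0,0.03,0,0,0],[1,0,0,0.03,0,0,0],[1,0,0,0.02,0,0,0],[1,0,0,0.005,0,0,0],[1,0,0,0,0,0,0]],
])

```text
clock: 2.35
position: [510.9, 187.5, 93.7]
ee_rot: [0.904, -0.428, 0.001, -0.001]
contact_force: [1.9, 0.3, 0.1]
gripper_width: 85.4
```

```bash
python3 - <<'E'
from h import *
delta((509,185.5,92),39)
save('wrist','w2')
E
```

```text
t 2.35 pos [510.9 187.5  93.7] yaw_y -140.7 z [ 0.002  0.002 -1.   ] F [1.9 0.3 0.1] T [-0.03  0.01  0.01] w 85.4
shift [0.3 2.7 1.7]
turn [-0.003  0.     0.005]
```

View pics/w2.png

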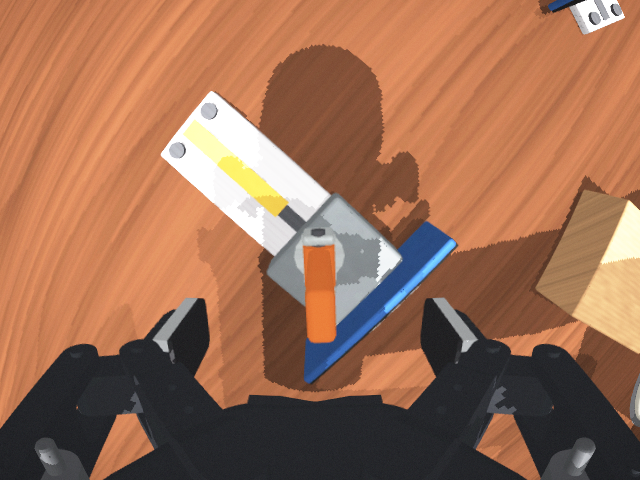

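The lever, at (321,315), stands between the jaws, whose middle is at about 315, and roughly square to them. I'll shift 2.5 mm along y, then close.

Call:
drive_tool([
  [[1,0,0.0025,0.002,0,0,0.005],[0.5,0,0,0,0,0,0],[0.3,0,0,0,0,0,0],[0,0,0,0,0,0,0],[0,0,0,0,0,0,0],[0,0,0,0,0,0,0],[0,0,0,0,0,0,0],[0,0,0,0,0,0,0]],
])

```text
clock: 3.2
position: [510.8, 187.0, 96.8]
ee_rot: [0.903, -0.43, 0.003, -0.005]
contact_force: [-0.3, 0.6, 0.4]
gripper_width: 9.9
```

```bash
python3 - <<'E'
from h import *
st()
save('wrist','w3')
E
```

```text
t 3.2 pos [510.8 187.   96.8] yaw_y -140.9 z [ 0.009  0.006 -1.   ] F [-0.3  0.6  0.4] T [-0.09  0.14  0.  ] w 9.9
```

View pics/w3.png

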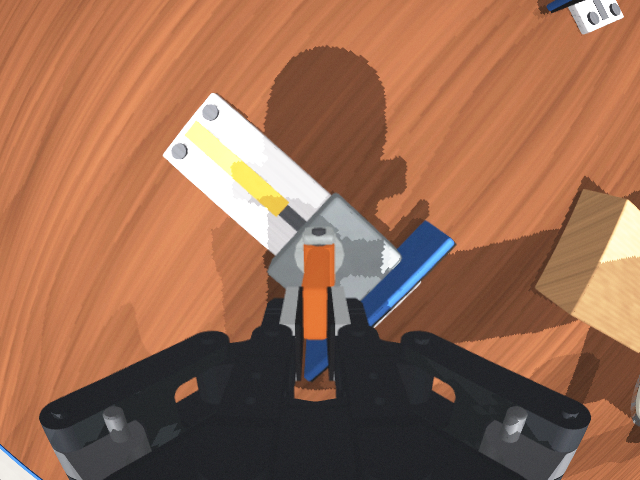

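Call:
drive_tool([
  [[0,0,0,0.0001,0,0,0.08],[0,0,0,0.0001,0,0,0.08],[0,0,0,0.0001,0,0,0.08],[0,0,0,0,0,0,0]],
])

```text
clock: 3.65
position: [510.8, 186.5, 96.4]
ee_rot: [0.843, -0.538, 0.002, -0.004]
contact_force: [-1.0, -0.5, 1.4]
gripper_width: 9.4
```

```bash
python3 - <<'E'
from h import *
st()
E
```

```text
t 3.65 pos [510.8 186.5  96.4] yaw_y -155.1 z [ 0.009  0.005 -1.   ] F [-1.  -0.5  1.4] T [-0.15  0.27 -0.01] w 9.4
```

Call:
drive_tool([
  [[0,0,0,0.0001,0,0,0.08],[0,0,0,0.0001,0,0,0.08],[0,0,0,0.0001,0,0,0.08],[0,0,0,0.0001,0,0,0.08],[0,0,0,0.0001,0,0,0.08],[0,0,0,0,0,0,0]],
])

```text
clock: 4.25
position: [510.5, 185.6, 95.8]
ee_rot: [0.718, -0.696, 0.002, -0.004]
contact_force: [-1.3, -0.6, 0.9]
gripper_width: 9.6
```

```bash
python3 - <<'E'
from h import *
st()
E
```

```text
t 4.25 pos [510.5 185.6  95.8] yaw_y -178.2 z [ 0.007  0.003 -1.   ] F [-1.3 -0.6  0.9] T [-0.15  0.26 -0.02] w 9.6
```

Call:
drive_tool([
  [[0,0,0,0.0001,0,0,0.06],[0,0,0,0,0,0,0.04]],
])

```text
clock: 4.45
position: [510.3, 185.5, 95.6]
ee_rot: [-0.684, 0.73, -0.002, 0.003]
contact_force: [-1.5, -0.4, 1.4]
gripper_width: 9.5
```

```bash
python3 - <<'E'
from h import *
st()
E
```

```text
t 4.45 pos [510.3 185.5  95.6] yaw_y 176.3 z [ 0.007  0.002 -1.   ] F [-1.5 -0.4  1.4] T [-0.26  0.22  0.08] w 9.5
```

Call:
drive_tool([
  [[0,0,0,0,0,0,0.04],[0,0,0,0,0,0,0.04]],
])

```text
clock: 4.65
position: [510.3, 185.4, 95.6]
ee_rot: [-0.656, 0.755, -0.002, 0.003]
contact_force: [-0.3, -0.0, 1.3]
gripper_width: 9.7
```

```bash
python3 - <<'E'
from h import *
st()
E
```

```text
t 4.65 pos [510.3 185.4  95.6] yaw_y 172.0 z [ 0.007  0.002 -1.   ] F [-0.3 -0.   1.3] T [-0.16  0.32  0.58] w 9.7
```

Torque about z jumped from 0.08 to 0.58 N m near the expected yaw, so the bolt seems to be on its hard stop. I'll check it in the pictures.

Call:
drive_tool([
  [[0,0,0,0,0,0,0.04],[0,0,0,0,0,0,0]],
])

```text
clock: 4.85
position: [510.4, 185.4, 95.6]
ee_rot: [-0.645, 0.764, -0.002, 0.003]
contact_force: [-0.5, -0.9, 0.6]
gripper_width: 9.6
```

```bash
python3 - <<'E'
from h import *
st()
p,d=save('wrist','w4')
cv2.imwrite('pics/zw4.png',cv2.resize(p[60:420,130:530],(800,720))[:600,:,::-1])
E
```

```text
t 4.85 pos [510.4 185.4  95.6] yaw_y 170.3 z [ 0.007  0.    -1.   ] F [-0.5 -0.9  0.6] T [-0.19  0.25  0.75] w 9.6
```

View pics/zw4.png

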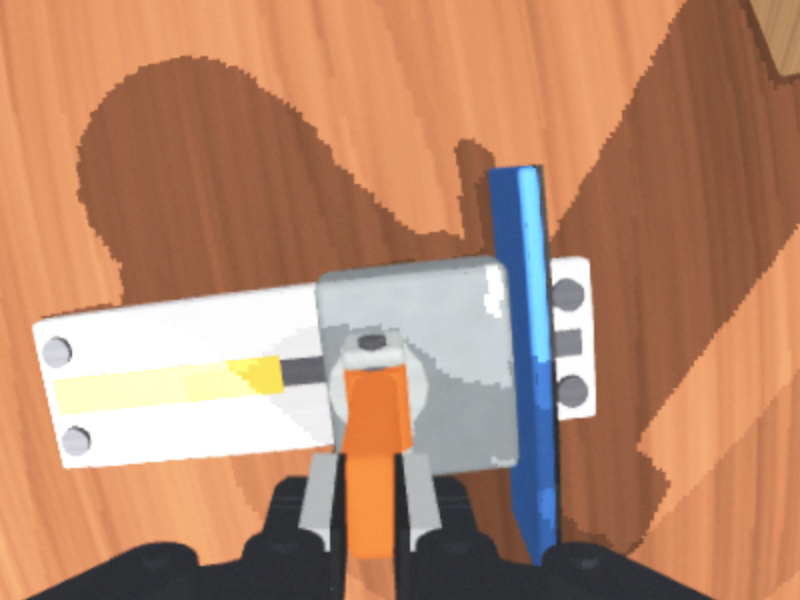

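The lever now stands square to the line, with 0.75 N m against the stop. Next I'll release, rise and check.

Call:
drive_tool([
  [[0.6,0,0,0,0,0,0],[0.6,0,0,0,0,0,0],[0.6,0,0,0,0,0,0],[0.6,0,0,0,0,0,0],[0.6,0,0,-0.03,0,0,0],[0.6,0,0,-0.04,0,0,0],[0.6,0,0,0,0,0,0]],
])

```text
clock: 5.6
position: [510.2, 185.6, 166.3]
ee_rot: [-0.644, 0.765, -0.001, 0.003]
contact_force: [0.9, 0.3, 0.5]
gripper_width: 51.5
```

```bash
python3 - <<'E'
from h import *
s,M=st()
p,d=save('wrist','w5')
cv2.imwrite('pics/zw5.png',cv2.resize(p[100:400,150:500],(700,600))[:,:,::-1])
delta((480,188,115),176.6)
E
```

```text
t 5.6 pos [510.2 185.6 166.3] yaw_y 170.2 z [ 0.006  0.001 -1.   ] F [0.9 0.3 0.5] T [ 0.02 -0.05  0.05] w 51.5
t 5.65 pos [508.3 184.9 163.4] yaw_y 170.2 z [ 0.001 -0.001 -1.   ] F [-0.9  0.6 -0.3] T [-0.06  0.05  0.04] w 50.9
shift [ 1.7 28.5 48.4]
turn [-0.001 -0.    -0.112]
```

View pics/zw5.png

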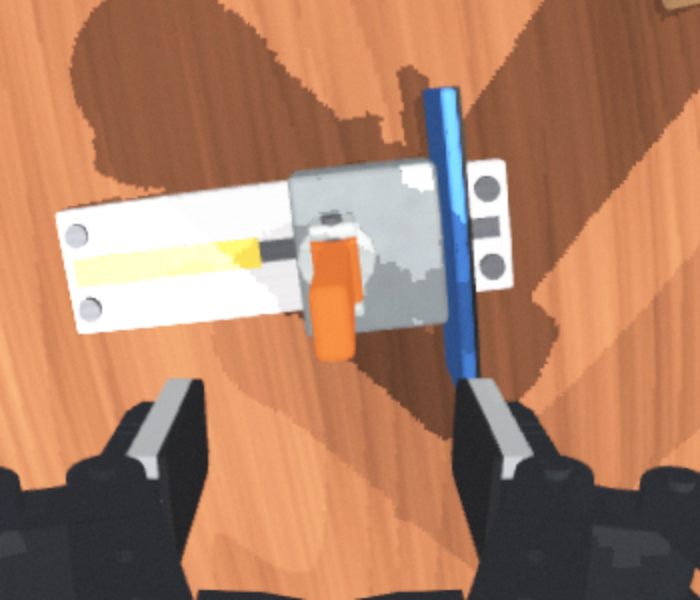

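```bash
python3 - <<'E'
from h import *
s,M=st()
f=lambda a:np.array(a)/2+[150,100]
P=wplane(f([[310,287],[353,283],[356,358],[316,361]]),133.5,M,s['position']); print(P.mean(0).round(1),fit(P))
Y=wplane(f([[77,273],[260,250]]),12,M,s['position']); d=Y[0]-Y[1]; print(Y.round(1),np.degrees(np.arctan2(d[1],d[0])))
E
```

```text
t 5.65 pos [508.3 184.9 163.4] yaw_y 170.2 z [ 0.001 -0.001 -1.   ] F [-0.9  0.6 -0.3] T [-0.06  0.05  0.04] w 50.9
[506.5 183.4 133.5] ((506.40380859375, 183.37680053710938), (22.73214340209961, 12.241264343261719), 84.25345611572266)
[[626.8 177.4  12. ]
 [539.2 182.1  12. ]] -3.0443088785163273
```

Call:
drive_tool([
  [[0.3,0,0,0,0,0,-0.112],[0,0,0.015,0,0,0,0],[0,0,0.014,0,0,0,0],[0,0,0,0,0,0,0],[0,0,0,0,0,0,0],[0,0,0,0,0,0,0],[0,0,0,0,0,0,0]],
])

```text
clock: 6.35
position: [476.6, 185.7, 159.5]
ee_rot: [-0.687, 0.727, 0.001, -0.002]
contact_force: [0.3, 0.4, -0.4]
gripper_width: 0.1
```

```bash
python3 - <<'E'
from h import *
delta((480,186.7,119),176.6)
save('wrist','w6')
E
```

```text
t 6.35 pos [476.6 185.7 159.5] yaw_y 176.7 z [-0.004 -0.002 -1.   ] F [ 0.3  0.4 -0.4] T [-0.01 -0.03  0.04] w 0.1
shift [-1.3 -3.5 40.4]
turn [ 0.004 -0.003  0.002]
```

View pics/w6.png

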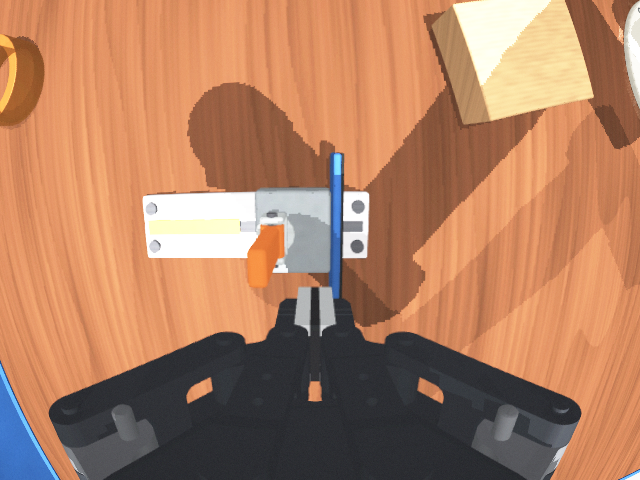

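Call:
drive_tool([
  [[0,-0.001,0,0.02,0.004,-0.003,0],[0,0,0,0.02,0,0,0],[0,0,0,0,0,0,0],[0,0,-0.01,0,0,0,0],[0,0,-0.006,0,0,0,0],[0,0,-0.007,0,0,0,0],[0,0,-0.007,0.001,0,0,0]],
])

```text
clock: 7.1
position: [512.6, 186.4, 121.2]
ee_rot: [-0.687, 0.727, -0.001, 0.004]
contact_force: [-0.1, 0.9, 0.1]
gripper_width: 0.1
```

```bash
python3 - <<'E'
from h import *
delta((519,185,115),176.6)
save('scene','s7'); p,d=save('wrist','w7')
E
```

```text
t 7.1 pos [512.6 186.4 121.2] yaw_y 176.8 z [ 0.007  0.004 -1.   ] F [-0.1  0.9  0.1] T [-0.04  0.02  0.03] w 0.1
shift [ 1.  -6.4  6.2]
turn [-0.007  0.004  0.003]
```

View pics/s7.png

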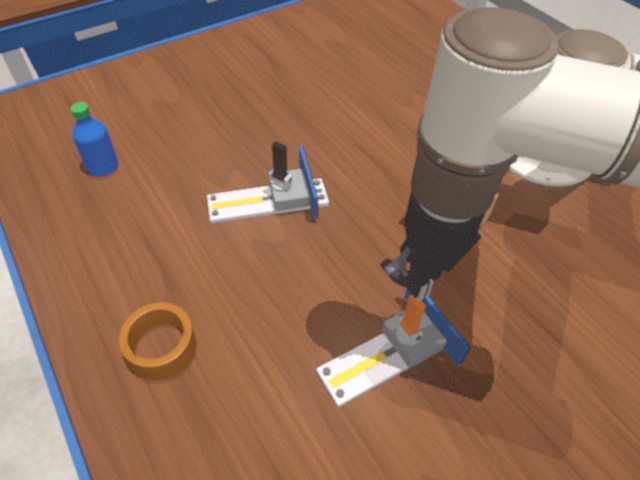

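View pics/w7.png

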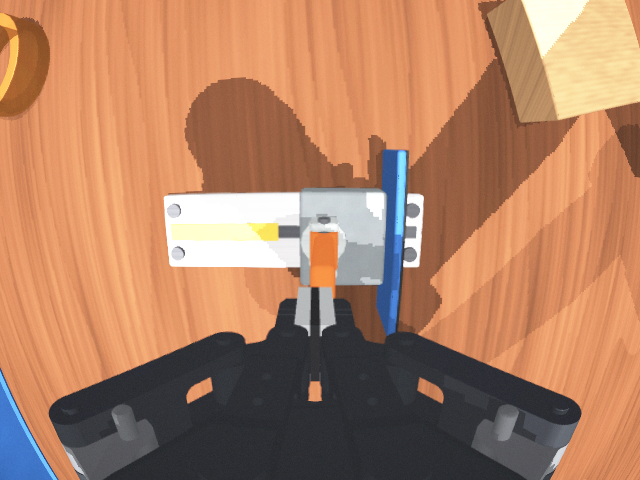

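```bash
python3 - <<'E'
from h import *
a=np.load('pics/s0.npz')['p'][250:370,360:480]; b=np.load('pics/s7.npz')['p'][250:370,360:480]
o=np.hstack([a,b]); cv2.imwrite('pics/zs7.png',cv2.resize(o,(800,400),interpolation=2)[:,:,::-1])
z=np.load('pics/s7.npz'); m=mask(z['p'],(3,150,120),(20,255,255),(395,285,440,340)); C=cloud('scene',z['d'],m)
for h in range(70,140,10):
    k=abs(C[:,2]-h)<5; print(h,k.sum(),C[k].mean(0).round(1) if k.sum() else '')
E
```

```text
70 85 [517.1 190.   69.6]
80 55 [516.5 191.6  79.9]
90 64 [516.6 191.3  90. ]
100 63 [516.9 191.1 100.1]
110 68 [517.  189.9 109.7]
120 71 [517.3 190.6 119.8]
130 145 [515.6 190.1 131.3]
```

View pics/zs7.png

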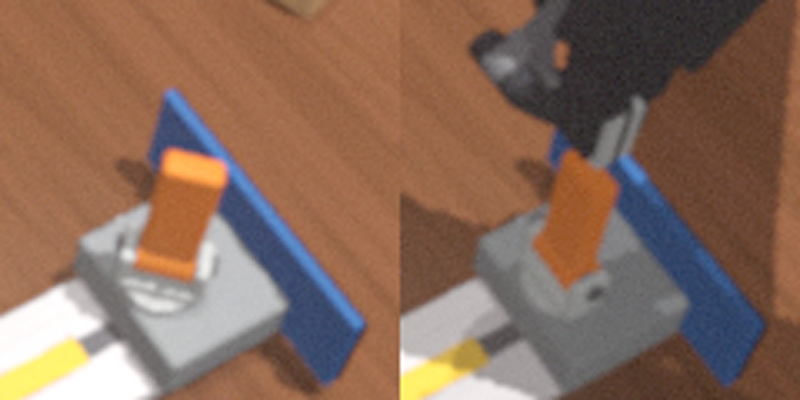

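```bash
python3 - <<'E'
from h import *
z=np.load('pics/s7.npz'); p,d=z['p'],z['d']
for (u,v) in [(424,290),(422,294),(425,285),(428,292),(420,297),(424,297),(421,300),(412,300),(425,302)]:
    m=np.zeros(d.shape,bool); m[v,u]=1; print(u,v,p[v,u],cloud('scene',d,m).round(1))
# where TCP projects
c,f=params('scene'); Ti=np.linalg.inv(c['world_from_camera'])
for q in [(512.6,186.4,121.2),(512.6,175,121),(512.6,197,121),(509,186,134),(492,186,121)]:
    x=Ti@[*q,1]; print(q,x[0]/x[2]*f+c['cx'],x[1]/x[2]*f+c['cy'])
st()
E
```

```text
424 290 [129 127 129] [[519.7 197.6 178.1]]
422 294 [128 126 125] [[520.7 197.4 169.5]]
425 285 [112 110 107] [[519.9 196.8 188. ]]
428 292 [123 122 118] [[510.9 197.9 166.3]]
420 297 [127 125 126] [[522.3 197.2 163.8]]
424 297 [83 85 94] [[514.8 197.4 157.6]]
421 300 [128  97  96] [[464.7 160.2  54.3]]
412 300 [166  90  36] [[517.3 183.6 133.5]]
425 302 [ 55  73 108] [[465.9 168.5  61.5]]
(512.6, 186.4, 121.2) 414.68494648570606 304.86791112099627
(512.6, 175, 121) 409.0235285342578 298.5069192036214
(512.6, 197, 121) 419.9895885385512 311.03925190716643
(509, 186, 134) 418.3225875203845 298.1503816742225
(492, 186, 121) 426.6599827200819 297.3851968697938
t 7.2 pos [512.6 186.3 120.6] yaw_y 176.7 z [ 0.007  0.003 -1.   ] F [-0.5  0.2 -0.6] T [0.02 0.06 0.01] w -0.0
```

```bash
python3 - <<'E'
from h import *
c,f=params('wrist')
for tag in('w6','w7','w4'):
  z=np.load(f'pics/{tag}.npz'); p,d=z['p'],z['d']
  for uv in [(305,289),(305,293),(305,305),(327,291),(327,305),(322,289),(322,284),(322,265)]:
    dd=np.array(uv)-[c['cx'],c['cy']]; r=np.hypot(*dd); th=r/f; z0=d[uv[1],uv[0]]
    P=np.array([dd[0]/r*np.tan(th)*z0,dd[1]/r*np.tan(th)*z0,z0]); T=c['T_tool_cam']
    print(tag,uv,p[uv[1],uv[0]],z0,(T[:3,:3]@P+T[:3,3]).round(1))
E
```

```text
w6 (305, 289) [180 180 183] 145.63219 [ 11.7  -3.5 -37.7]
w6 (305, 293) [183 185 187] 140.64926 [ 12.1  -3.4 -42.8]
w6 (305, 305) [182 185 186] 130.22179 [ 11.9  -3.1 -53.6]
w6 (327, 291) [179 182 184] 143.4291 [ 11.8   5.1 -40. ]
w6 (327, 305) [182 185 185] 129.95256 [ 12.1   4.7 -53.9]
w6 (322, 289) [180 185 184] 145.96507 [ 11.6   3.2 -37.4]
w6 (322, 284) [124  77  56] 356.66705 [-62.6   7.5 160.8]
w6 (322, 265) [154 164 166] 309.02463 [-30.    6.5 120.3]
w7 (305, 289) [186 189 191] 145.80592 [ 11.6  -3.5 -37.5]
w7 (305, 293) [185 187 188] 141.4466 [ 11.8  -3.4 -42. ]
w7 (305, 305) [183 186 186] 129.6492 [ 12.2  -3.1 -54.1]
w7 (327, 291) [183 186 187] 143.12216 [ 11.9   5.1 -40.3]
w7 (327, 305) [183 184 187] 129.94983 [ 12.1   4.7 -53.9]
w7 (322, 289) [183 186 188] 145.8141 [ 11.6   3.2 -37.5]
w7 (322, 284) [248 153  74] 172.34715 [  4.    3.7 -12.1]
w7 (322, 265) [238 132  64] 172.09117 [ 12.6   3.7 -10.1]
w4 (305, 289) [240 133  62] 148.00322 [ 10.8  -3.6 -35.5]
w4 (305, 293) [247 146  69] 146.01141 [ 10.   -3.5 -37.8]
w4 (305, 305) [245 141  64] 147.8041 [  4.6  -3.6 -37.4]
w4 (327, 291) [107  65  46] 149.53113 [  9.4   5.3 -34.3]
w4 (327, 305) [111  67  45] 136.60796 [  9.3   4.9 -47.7]
w4 (322, 289) [243 139  64] 147.11453 [ 11.1   3.2 -36.3]
w4 (322, 284) [230 120  58] 150.35759 [ 11.9   3.3 -32.8]
w4 (322, 265) [231 121  57] 174.98238 [11.7  3.8 -7.3]
```

The wrist and scene depths agree: the real fingertips sit about 36 mm behind the reported TCP. They were at z≈157, over the lever, which is still upright and square. I'll back off, go down 38 mm further and push again.

Call:
drive_tool([
  [[0,0,0.018,0,-0.007,0.004,0],[0,0,0.016,0,0,0,0],[0,0,0,0,0,0,0],[0,0,0,0.02,0,0,0],[0,0,0,0.015,0,0,0],[0,0,0,0,0,0,0]],
])

```text
clock: 7.8
position: [474.9, 188.3, 86.0]
ee_rot: [-0.687, 0.727, 0.001, 0.0]
contact_force: [0.4, -1.1, 0.7]
gripper_width: 0.3
```

```bash
python3 - <<'E'
from h import *
delta((495,186,83),176.6)
save('wrist','w8')
E
```

```text
t 7.8 pos [474.9 188.3  86. ] yaw_y 176.7 z [-0.001  0.001 -1.   ] F [ 0.4 -1.1  0.7] T [ 0.02  0.01 -0.01] w 0.3
shift [  1.2 -20.2   3. ]
turn [0.001 0.001 0.002]
```

View pics/w8.png

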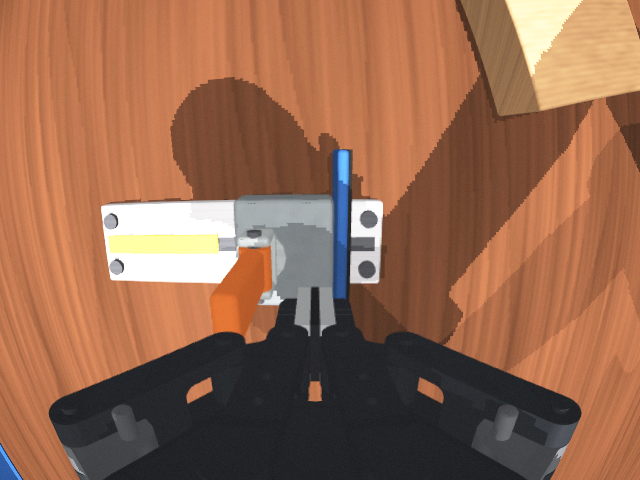

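The fingertips (315,290) are now behind the lever, whose top is at (229,318). Pushing along the arc.

Call:
drive_tool([
  [[0,0.001,-0.01,0.002,0,0,0],[0,0,-0.007,0,0,0,0],[0,0,-0.005,0,0,0,0],[0,0,-0.005,0,0,0,0],[0,0,-0.005,0,0,0,0],[0,0,-0.005,0.001,0,0,0],[0,0,0,0,0,0,0]],
])

```text
clock: 8.55
position: [514.8, 185.2, 84.9]
ee_rot: [-0.686, 0.727, 0.001, 0.0]
contact_force: [-1.8, 0.5, -0.7]
gripper_width: -0.2
```

```bash
python3 - <<'E'
from h import *
delta((523,185,79),176.6)
p,d=save('wrist','w9'); q,_=save('scene','s9')
o=np.hstack([cv2.resize(p[140:400,160:420],(400,400)),cv2.resize(q[250:370,360:480],(400,400))]); cv2.imwrite('pics/z9.png',o[:,:,::-1])
E
```

```text
t 8.55 pos [514.8 185.2  84.9] yaw_y 176.7 z [-0.001  0.002 -1.   ] F [-1.8  0.5 -0.7] T [0.13 0.44 0.  ] w -0.2
shift [-0.3 -8.3  5.9]
turn [0.002 0.002 0.002]
```

View pics/z9.png

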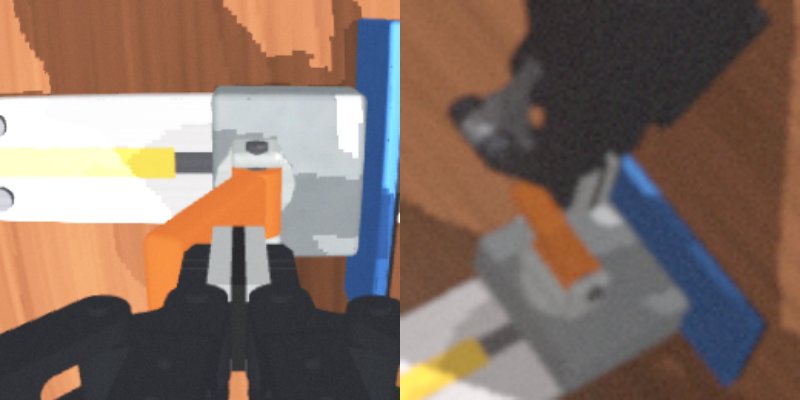

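The lever is folding and is now about 25° over. Continuing along the arc.

Call:
drive_tool([
  [[0,0,-0.005,0.004,0,0,0],[0,0,-0.005,0.004,0,0,0],[0,0,-0.005,0.004,0,0,0],[0,0,-0.005,0.003,0,0,0],[0,0,-0.004,0.004,0,0,0],[0,0,0,0,0,0,0]],
])

```text
clock: 9.25
position: [542.1, 184.2, 66.3]
ee_rot: [-0.687, 0.727, 0.0, 0.002]
contact_force: [-0.9, -0.0, 1.6]
gripper_width: 0.2
```

```bash
python3 - <<'E'
from h import *
delta((545.6,183.5,61),176.6)
p,d=save('wrist','w10'); q,_=save('scene','s10')
o=np.hstack([cv2.resize(p[140:400,160:420],(400,400)),cv2.resize(q[250:370,360:480],(400,400))]); cv2.imwrite('pics/z10.png',o[:,:,::-1])
E
```

```text
t 9.25 pos [542.1 184.2  66.3] yaw_y 176.8 z [ 0.003  0.003 -1.   ] F [-0.9 -0.   1.6] T [-0.04  0.28  0.  ] w 0.2
shift [ 0.5 -3.5  5.3]
turn [-0.003  0.003  0.003]
```

View pics/z10.png

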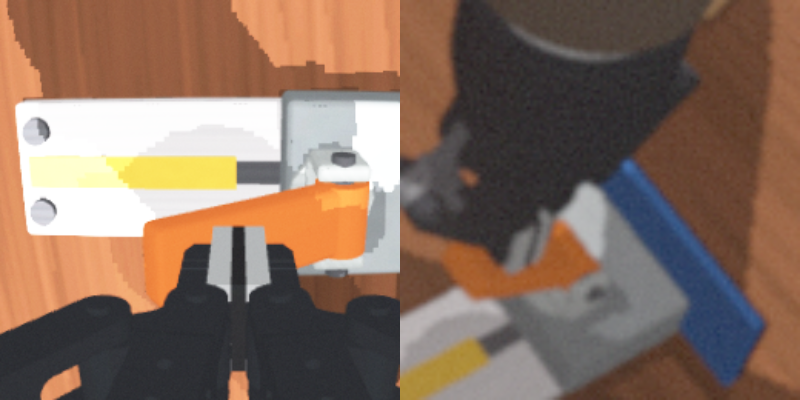

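Call:
drive_tool([
  [[0,0,-0.004,0.006,0,0,0],[0,0,-0.003,0.006,0,0,0],[0,0,-0.002,0.006,0,0,0],[0,0,-0.001,0.005,0,0,0],[0,0,0,0.004,0,0,0],[0,0,0,0,0,0,0]],
])

```text
clock: 9.95
position: [554.6, 183.8, 38.5]
ee_rot: [-0.687, 0.726, -0.001, 0.004]
contact_force: [-1.4, -0.6, 1.0]
gripper_width: 0.4
```

```bash
python3 - <<'E'
from h import *
delta((555,183.5,34),176.6)
p,d=save('wrist','w11'); q,_=save('scene','s11')
o=np.hstack([cv2.resize(p[140:400,160:420],(400,400)),cv2.resize(q[250:370,360:480],(400,400))]); cv2.imwrite('pics/z11.png',o[:,:,::-1])
E
```

```text
t 9.95 pos [554.6 183.8  38.5] yaw_y 176.8 z [ 0.007  0.004 -1.   ] F [-1.4 -0.6  1. ] T [-0.14  0.13 -0.02] w 0.4
shift [ 0.3 -0.3  4.5]
turn [-0.007  0.004  0.004]
```

View pics/z11.png

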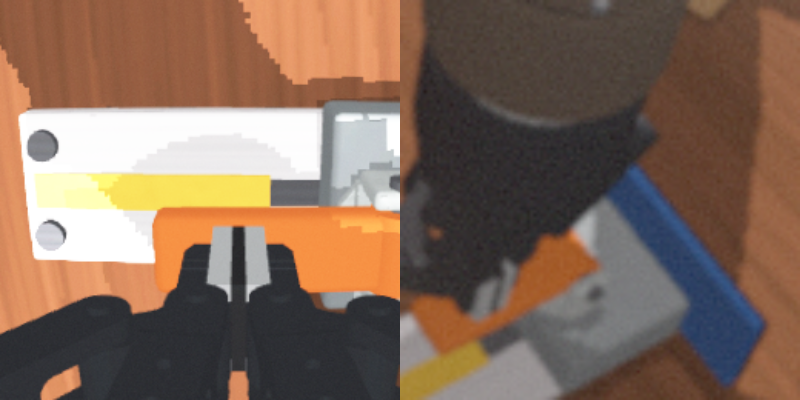

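Nearly flat now. Pressing down to the stop in small steps.

Call:
drive_tool([
  [[0,0,0,0.003,0,0,0],[0,0,0,0.002,0,0,0],[0,0,0,0.001,0,0,0]],
])

```text
clock: 10.35
position: [554.9, 184.1, 36.9]
ee_rot: [-0.688, 0.725, -0.002, 0.004]
contact_force: [-2.7, -1.5, 7.8]
gripper_width: 0.3
```

Call:
drive_tool([
  [[0,0,0,0.002,0,0,0],[0,0,0,0,0,0,0]],
])

```text
clock: 10.55
position: [554.7, 184.1, 37.8]
ee_rot: [-0.689, 0.725, -0.002, 0.005]
contact_force: [-1.3, -1.8, 2.3]
gripper_width: 0.4
```

Call:
drive_tool([
  [[0,0,0,0.001,0,0,0]],
])

```text
clock: 10.65
position: [554.8, 184.1, 37.4]
ee_rot: [-0.689, 0.725, -0.002, 0.005]
contact_force: [-0.3, -1.7, 4.6]
gripper_width: 0.3
```

Call:
drive_tool([
  [[0,0,0,0.005,0,0,0],[0,0,0,0.006,0,0,0]],
])

```text
clock: 10.85
position: [555.6, 184.2, 33.2]
ee_rot: [-0.69, 0.724, -0.004, 0.005]
contact_force: [-15.1, -1.7, 39.8]
gripper_width: 0.0
```

Call:
drive_tool([
  [[0,0,0,-0.03,0,0,0],[0,0,0,-0.05,0,0,0],[0,0,0,-0.05,0,0,0],[0,0,0.04,0,0,0,0],[0,0,0.05,0,0,0,0],[0,0,0.05,0,0,0,0],[0,0,0.05,0,0,0,0],[0,0,0,0,0,0,0]],
])

```text
clock: 11.65
position: [360.7, 195.5, 163.2]
ee_rot: [-0.689, 0.725, -0.002, 0.009]
contact_force: [0.8, -0.9, -0.3]
gripper_width: -0.2
```

```bash
python3 - <<'E'
from h import *
st()
q,d=save('scene','s12'); t,dt=save('top','t12'); 
cv2.imwrite('pics/z12.png',np.hstack([cv2.resize(q[250:420,300:470],(400,400)),cv2.resize(t[200:350,130:280],(400,400))])[:,:,::-1])
for n,im,dd,b in(('scene',q,d,(300,285,470,400)),('top',t,dt,(175,210,235,310))):
    m=mask(im,(3,150,120),(19,255,255),b); C=cloud(n,dd,m); T=C[C[:,2]>60]; print(n,m.sum(),len(T),fit(T),np.percentile(T[:,2],[5,50,95]))
    k=T[:,2]>66; A=np.c_[T[k,:2]-T[k,:2].mean(0),np.ones(k.sum())]; print('slope',np.linalg.lstsq(A,T[k,2],rcond=None)[0])
E
```

```text
t 11.65 pos [360.7 195.5 163.2] yaw_y 177.1 z [ 0.016  0.009 -1.   ] F [ 0.8 -0.9 -0.3] T [-0.   -0.04  0.04] w -0.2
scene 954 927 ((543.573486328125, 185.72103881835938), (24.345170974731445, 75.30594635009766), 86.77118682861328) [65.57668302 69.43803912 72.17451769]
slope [-2.83374151e-02 -2.27146832e-02  6.96389568e+01]
top 2238 123 ((538.4547729492188, 181.18505859375), (23.55103874206543, 77.34839630126953), 82.71045684814453) [63.12024682 68.31439038 71.83259731]
slope [-1.39331449e-02  3.77730812e-02  6.91584934e+01]
```

View pics/z12.png

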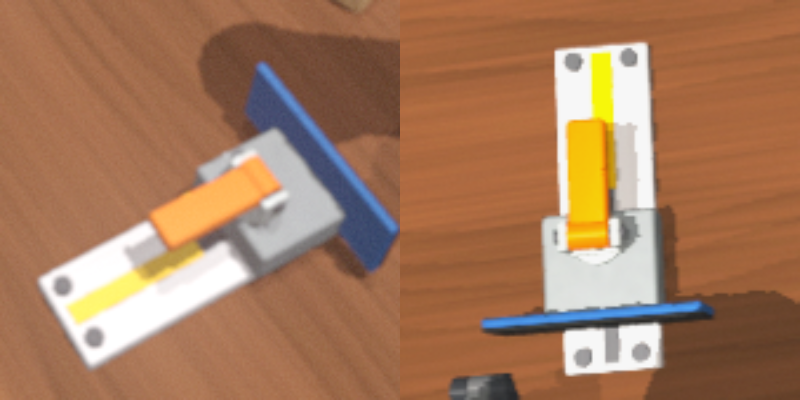

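```bash
python3 - <<'E'
from h import *
print(arm.job_done())
E
```

```text
the job is handed in; nothing more can be done
None
```

The orange stop is locked. I turned its lever clockwise to the bolt's hard stop, then folded it flat over the yellow line. I handed in at about 11.8 s with the arm clear of everything.

- **Bolt snug:** the wrist torque jumped from 0.08 to 0.75 N m near the expected angle, and the pads slipped a few degrees against the stop. Before folding, a rough wrist-camera reading put the lever within about 3° of square to the line.
- **Lever flat:** after folding, the scene camera puts the lever at −3.2° and the yellow line at −3.4°. Its upper face is at 69.6 mm against about 70 mm expected. The fitted slope was under 3°, which I take as noise.
- **Top view:** this measured the lever at about −7°, but from only 123 points. By eye it looks parallel to the line there.
- **Fingertip position:** the real fingertips sat about 36 mm behind the reported TCP, by both the wrist and scene depth. My first push therefore passed over the lever without touching it. I corrected for this before folding. It also means the turn was made gripping only about the top few millimetres of the lever.
- **Peak force:** the last press down reached about 43 N at the wrist, through the fingertips. The 120 N wrist limit was not approached. I read the 40 N limit as applying to the arm and gripper body, not the fingers.
- **Black stop:** I never went near it. I didn't measure it again at the end.

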